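# Open the battery quarantine locker

### The arm

A 6-joint arm with a two-finger parallel gripper is mounted at the origin on the work surface. World frame = base frame: x ahead of the robot, y to its left, z up, the work surface at z = 0. Lengths are in m, angles in rad, forces in N, time in s.
With the tool pointing down it reaches from about 0.35 to 1 m from the base axis. Payload 7.1 kg.
Tool frame: the origin (TCP) lies between the finger pads; the fingertips stand 22 mm ahead of it and the grasp point (between the pads) lies 3 mm ahead of it; z points along the fingers, y is the line along which they close (so a half turn about z gives the same grasp; the last joint's range is limited). The gripper opens to 85 mm and grips with 20 to 120 N. Pads are 22 mm wide; open, the fingers measure 114 mm over their backs; the gripper's body (76 mm by 85 mm) begins 54 mm behind the grasp point. The pads swing forward as they close: fully open they stand 13 mm farther back than shut.
Start: joints at [1.314, 0.423, 1.63, -0, 1.089, -0.019], TCP at [0.147, 0.607, 0.253] pointing down, gripper open.
Joint ranges: [-3, 3], [-0.9, 2.11], [0.09, 2.58], [-1.31, 4.45], [0.11, 2.69], [-2.54, 2.54]. Speed limits (rad/s): [2.39, 2.39, 3.01, 3.14, 3.14, 3.14].

### API

Orientations are given as a rotation vector (axis times angle).
In Python, from rig import manip gives the robot as it stands. The module is installed in compiled form; this text tells all that it offers. Calls block until the motion is done:
- manip.move_to(position, orientation): joint-space move of the TCP to a pose.
- manip.servo_line(position, orientation=None, rate=0.15): straight line of the TCP; orientation=None keeps the orientation; rate is the mean speed in m/s.
- manip.set_joints(angles): joint-space move.
- manip.command_gripper(opening, f_grip=None): finger opening in m; f_grip is the grip in N (None keeps the last); returns when the fingers have stopped.
- manip.hold(seconds).
- manip.solve_ik(position, orientation): joint angles nearest the present ones, or None.
- manip.camera(name): name is "side" or "top"; returns a dict with "image" (384x512x3 uint8, red, green, blue), "fx", "fy", "cx", "cy" (pixels), "cam_to_world" (4x4, takes a point from camera to world coordinates). Camera axes: x right, y down, z forward; pixel columns grow to the right and rows downward; lengths in m; the calibration is good to about 2 mm. A picture is of the moment at which its call begins. There is no depth.
A pose or a line that the arm cannot do raises manip.IKError and nothing moves.
- manip.sign_off(): hands the job in; it is judged then, once.
Readings, each from a call of its own:
- manip.get_time(): time.
- manip.get_joint_positions(): joint angles.
- manip.get_joint_vel(): joint speeds.
- manip.get_tau(): joint torques, N m.
- manip.get_position(): TCP position.
- manip.get_ee_rot(): TCP orientation.
- manip.get_contact_force(): force on the tool from outside, world axes, zero at the start.
- manip.get_torque(): the same for the moment, N m.
- manip.get_width(): finger opening in m.
- manip.get_grip_force(): force on a finger pad.
Only numpy, scipy, OpenCV 4.12 (cv2) and the standard library are available. Lean on these libraries where they do the work, as an engineer would, in place of code of your own. Each camera call takes 0.05 s, during which the arm holds its last target. There are 200 camera calls.

### The job

Open the small battery quarantine locker on the bench so that sorted packs can go in: first turn the turnbutton on its roof a full quarter turn, so that its nose swings off the door's tab and out past the free edge of the door. Then draw the door by its upright handle and swing it wide open, until it stands square to the locker's front or farther, and leave it standing so. Leave the power bank, the tablet pack, the spanner and the red button alone.

Things in the scene. Friction and masses are not known exactly. Their poses are not given: they have to be found in the camera images.
- locker: White painted steel locker fixed to the bench, 200 deep (x) x 260 wide (y) x 260 mm high. Origin at the centre of its underside; x points from its front to its back, y to the left seen from the robot, z up. One door, hinged at the +y side, closes its front.
- hood_lip (a point): Middle of the front lower edge of a fixed flat hood of clear plastic, 6 mm thick, flush with the roof: 254 mm above the bench, in the locker's frame at x = -176, y = +40 mm. It overhangs the door's face by 60 mm from y = -50 to +130 mm, above the handle, so the handle is reached only with the tool tilted, leaning away from the door. It ends short of the turnbutton.
- door_hinge (a point): Point on the door's vertical hinge line, 140 mm above the bench; in the locker's frame at x = -108, y = +122 mm. The leaf, centred on the hinge plane, is 15 mm thick and 240 mm wide, from 32 to 248 mm above the bench. A tab 28 mm wide, centred 217 mm from the hinge line, rises from its top edge to 272 mm above the bench, 12 mm above the roof.
- door_handle (a point): Upright round steel bar, 12 mm thick, about 90 to 190 mm above the bench, with a stub to the door at either end. The point is the bar's middle: 140 mm above the bench, 132 mm from the hinge line along the leaf, 52 mm in front of the door's face (59.5 mm from the hinge plane). Its x points square into the door, y along the leaf to the hinge, z up.
- door (a joint): Angle of the door in rad: 0 shut, 1.57 square to the locker's front, stop at 1.8. It opens towards the robot, clockwise seen from above, and stays where it is left. The turnbutton blocks it (at about 0.03) until turned away.
- latch_grip (a point): Middle of the steel turnbutton's grip, on its vertical pivot, 296 mm above the bench, 36 mm above the roof; in the locker's frame at x = -70.5, y = -95 mm. The grip is an upright blade 46 long, 10 thick, 279 to 309 mm above the bench. Under it a flat arm 16 mm wide runs along the blade to a down-turned nose 60 mm from the pivot, which hooks in front of the door's tab.
- latch (a joint): Turnbutton angle in rad: 0 fastened (blade and arm point to the locker's front, -x), 1.57 freed (blade and arm parallel to the front, nose pointing to the locker's -y side). It turns counterclockwise seen from above, stop at 1.6, and stays where it is left.
- power_bank: Bystander: pale blue plastic power bank, 68 x 140 x 16 mm, lying flat; origin at the centre of its underside.
- tablet_pack: Bystander: white flat tablet battery pack, 90 x 130 x 12 mm, lying flat; origin at the centre of its underside.
- spanner: Bystander: blue steel spanner lying flat along its x axis, handle to -x, about 180 mm long; origin under it.
- stop_button (a joint): Bystander: red push button, 36 mm across, in a black housing at the bench's left side; travel in m, 0 untouched, 0.006 fully down.

How it is judged:
On the way, in this order (a step that is already met when the one before it is completed fails the run):
1. the turnbutton is turned away by a quarter turn (at least 1.2 rad) while the door is still shut (value of joint latch above 1.2 rad and value of joint door below 0.1 rad), for 0.2 s.
2. the door is drawn open by its handle (the tool's grip point within 60 mm of the bar's middle while the door is 0.15 to 1.2 rad open) (value of joint door between 0.15 and 1.2 rad and distance between the grasp point and door_handle below 0.06 m), for 0.05 s.
At the end, for the whole second after the job is handed in: The door stands at rest at least 1.35 rad (77 degrees) open, and the turnbutton is still turned away by at least 1.2 rad (69 degrees) (value of joint door above 1.35 rad and velocity of joint door between -0.05 and 0.05 rad/s and value of joint latch above 1.2 rad); the robot touches nothing.
It fails at once if the power bank is moved by more than 15 mm (distance of power_bank from where it was at the start of the episode above 0.015 m).
It fails at once if the tablet pack is moved by more than 15 mm (distance of tablet_pack from where it was at the start of the episode above 0.015 m).
It fails at once if the spanner is moved by more than 15 mm (distance of spanner from where it was at the start of the episode above 0.015 m).
It fails at once if the red button is pressed (more than 2 mm) (value of joint stop_button above 0.002 m).
It also fails if it takes over 48 s, if anything falls off the work surface, if the arm or the gripper's body presses on something with over 40 N, if the wrist force passes 120 N, or if a joint passes its speed limit or range.

## Working session

There is one attempt and no reset: what is moved stays moved. The work goes in short steps, each a Python script; the robot and the scene stay as the last script left them, time stands still between calls to the robot, and variables do not carry over. Pictures are saved under pics/ and viewed, at most 12 in all, crops included, and the job is handed in when it is done.

```bash
mkdir -p pics; python3 - <<'E'
from rig import manip
import cv2,pickle,numpy as np
np.set_printoptions(precision=4,suppress=True)
d={}
for n in("side","top"):
    c=manip.camera(n);d[n]=c;cv2.imwrite(f"pics/{n}0.png",c["image"][:,:,::-1]); print(n,c["fx"],c["fy"],c["cx"],c["cy"]);print(c["cam_to_world"])
pickle.dump(d,open("cams.pkl","wb"))
print(manip.get_ee_rot(),manip.get_time())
E
```

```text
side 350.38916466349895 350.38916466349895 258.72983121894856 191.30864578552178
[[-0.9837 -0.102   0.1479  0.3865]
 [-0.1795  0.5289 -0.8295  1.0709]
 [ 0.0064 -0.8425 -0.5386  0.789 ]
 [ 0.      0.      0.      1.    ]]
top 454.5469629826681 454.5469629826681 249.34114955773208 195.66792231433325
[[ 0.0021 -0.9916  0.129   0.3665]
 [-0.9999 -0.0036 -0.0114  0.1486]
 [ 0.0117 -0.1289 -0.9916  1.5285]
 [ 0.      0.      0.      1.    ]]
[-0.3728 -3.1192  0.0023] 0.1
```

View pics/side0.png

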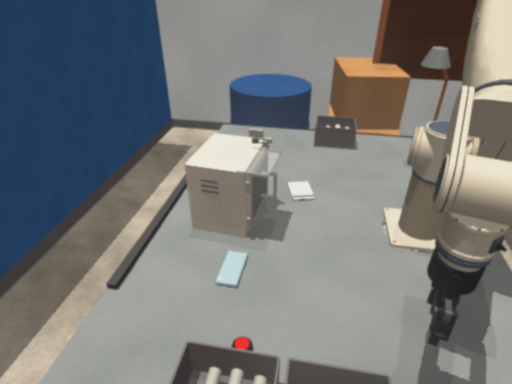

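View pics/top0.png

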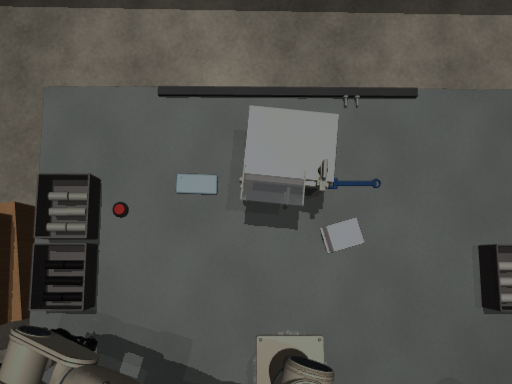

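The side view shows the locker around (190–275, 135–230), with the turnbutton at about (258,137) and the handle at about (273,187). In the top view the roof's back corners are near (250,107) and (338,115), and the turnbutton is near (324,172). The spanner is right of it at (355,183), the tablet pack at (343,235), the power bank at (197,184) and the red button at (120,209). I'll zoom in on the details.

```bash
cat > h.py <<'E'
import numpy as np,cv2,pickle
np.set_printoptions(precision=4,suppress=True)
def ray(c,u,v):
    T=c["cam_to_world"];d=T[:3,:3]@[(u-c["cx"])/c["fx"],(v-c["cy"])/c["fy"],1];return T[:3,3],d
def onz(c,u,v,z):
    o,d=ray(c,u,v);return o+d*(z-o[2])/d[2]
def proj(c,p):
    q=np.linalg.inv(c["cam_to_world"])@np.append(p,1);return np.array([c["fx"]*q[0]/q[2]+c["cx"],c["fy"]*q[1]/q[2]+c["cy"]])
E
python3 - <<'E'
from h import *
d=pickle.load(open("cams.pkl","rb"))
t=d["top"]["image"][95:245,230:390,::-1];s=d["side"]["image"][120:240,180:290,::-1]
cv2.imwrite("pics/z1.png",cv2.resize(t,None,fx=5,fy=4*1.0,interpolation=cv2.INTER_CUBIC)[:600,:800] if 0 else cv2.resize(t,(640,600),interpolation=cv2.INTER_CUBIC))
cv2.imwrite("pics/z2.png",cv2.resize(s,(550,600),interpolation=cv2.INTER_CUBIC))
E
```

```text
(no output)
```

View pics/z1.png

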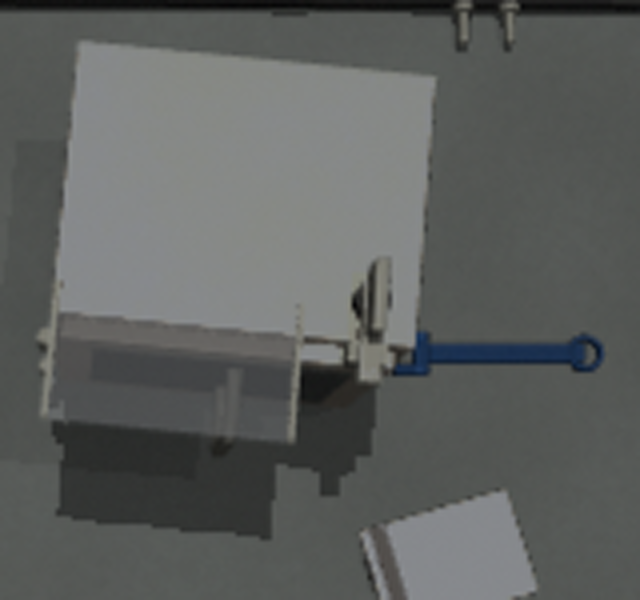

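View pics/z2.png

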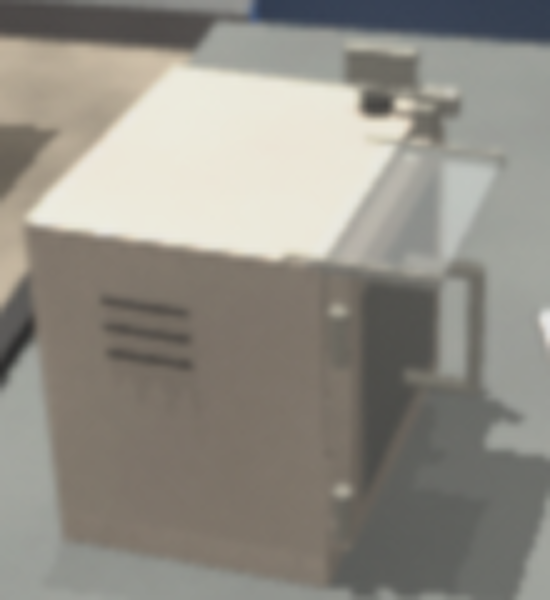

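The top crop (4x, offset 230,95) shows the roof's back corners at crop pixels (78,41) and (436,76). The hood's front corners are at (42,415) and (293,442), and the blade's top runs from (381,258) to (376,335). The side crop (5x, offset 180,120) shows the blade's top edge from (346,46) to (415,56), and the handle bar's top near (470,265) and foot near (470,385). I'll fit the locker frame and check it against the blade, bar and roof corners in both views.

```bash
cat >> h.py <<'E'
def kabsch(L,W):
    a,b=L.mean(0),W.mean(0);H=(L-a).T@(W-b);th=np.arctan2(H[0,1]-H[1,0],H[0,0]+H[1,1])
    R=np.array([[np.cos(th),-np.sin(th)],[np.sin(th),np.cos(th)]]);return R,b-R@a,th
E
python3 - <<'E'
from h import *
d=pickle.load(open("cams.pkl","rb"));c=d["top"];s=d["side"]
P=[(78,41),(436,76),(42,416),(293,442)];L=np.array([(.1,.13),(.1,-.13),(-.176,.13),(-.176,-.05)])
W=np.array([onz(c,230+u/4,95+v/4,.26)[:2] for u,v in P])
S=[(178,67),(28,224)];Ws=np.array([onz(s,180+u/5,120+v/5,.26)[:2] for u,v in S])
for l,w in((L,W),(np.vstack([L,[(.1,-.13),(.1,.13)]]),np.vstack([W,Ws]))):
    R,t,th=kabsch(l,w);print("th",th,"t",t);print("res mm",((l@R.T+t-w)*1000).round(1).tolist())
loc=lambda x,y,z:np.append(R@[x,y]+t,z)
for n,p in dict(blade_f=(-.0935,-.095,.309),blade_b=(-.0475,-.095,.309),handtop=(-.1675,-.01,.19),handbot=(-.1675,-.01,.09),roofR=(-.1,-.13,.26)).items():
    w=loc(*p);print(n,w,"top",(proj(c,w)-[230,95])*4,"side",(proj(s,w)-[180,120])*5)
g=np.array([204,10,10])
def mask(f):
    im=cv2.cvtColor(c["image"],cv2.COLOR_RGB2HSV);return f(im)
for n,p in dict(sp_end=(600,352),sp_head=(428,340),tab1=(362,532),tab2=(505,490),bankish=(-130,350)).items(): print(n,onz(c,230+p[0]/4,95+p[1]/4,.012)[:2])
np.savez("loc.npz",R=R,t=t,th=th)
E
```

```text
th -0.09605364478357487 t [0.6838 0.0142]
res mm [[0.8, -0.1], [0.5, -0.3], [-0.9, 1.6], [-0.4, -1.2]]
th -0.08413259415294962 t [0.6814 0.0184]
res mm [[-2.9, 5.3], [-0.2, 4.9], [-5.0, 3.8], [-2.3, 0.8], [5.8, -7.6], [4.6, -7.2]]
blade_f [ 0.5803 -0.0684  0.309 ] top [375.4649 323.5075] side [409.0443  46.6271]
blade_b [ 0.6261 -0.0723  0.309 ] top [379.8213 257.5373] side [346.304   39.6423]
handtop [0.5137 0.0225 0.19  ] top [226.7711 439.2351] side [479.3785 265.6411]
handbot [0.5137 0.0225 0.09  ] top [215.0585 452.9329] side [474.8469 386.2021]
roofR [ 0.5709 -0.1028  0.26  ] top [412.0577 348.7373] side [429.0021  92.3368]
sp_end [ 0.6086 -0.3114]
sp_head [ 0.6184 -0.1656]
tab1 [ 0.4557 -0.1067]
tab2 [ 0.4912 -0.2274]
bankish [0.6079 0.3062]
```

```bash
python3 - <<'E'
from h import *
d=pickle.load(open("cams.pkl","rb"));c=d["top"];s=d["side"]
P=[(78,41),(436,76),(42,416),(293,442)];L=np.array([(.1,.13),(.1,-.13),(-.176,.13),(-.176,-.05)])
W=np.array([onz(c,230+(u+.5)/4-.5,95+(v+.5)/4-.5,.26)[:2] for u,v in P])
R,t,th=kabsch(L,W);print(th,t)
loc=lambda x,y,z:np.append(R@[x,y]+t,z)
for n,p in dict(backR=(.1,-.13,.26),backL=(.1,.13,.26),bottomfrontL=(-.1,.13,0),bottombackL=(.1,.13,0),blade_f=(-.0935,-.095,.309),blade_b=(-.0475,-.095,.309),handtop=(-.1675,-.01,.19),handbot=(-.1675,-.01,.09)).items():
    w=loc(*p);print(n,w,"top",(proj(c,w)-[230,95]+.5)*4-.5,"side",(proj(s,w)-[180,120]+.5)*5-.5)
np.savez("loc.npz",R=R,t=t,th=th)
# edge fits on roof in side: back roof edge and left roof edge
E
```

```text
-0.09597644524265486 [0.6849 0.0153]
backR [ 0.7719 -0.1237  0.26  ] top [436.4123  75.3451] side [174.6721  62.1777]
backL [0.7969 0.1351 0.26  ] top [78.1856 39.9368] side [ 22.2735 216.2588]
bottomfrontL [0.5978 0.1543 0.    ] top [ 51.6708 366.2228] side [326.0463 586.6418]
bottombackL [0.7969 0.1351 0.    ] top [ 74.7707 138.4911] side [ 61.4167 536.1852]
blade_f [ 0.5827 -0.0703  0.309 ] top [379.6186 321.5459] side [408.1411  47.3602]
blade_b [ 0.6285 -0.0747  0.309 ] top [384.753  255.6835] side [345.7425  40.1125]
handtop [0.5172 0.0214 0.19  ] top [229.6812 436.07  ] side [476.6079 266.411 ]
handbot [0.5172 0.0214 0.09  ] top [217.8756 450.0831] side [472.2842 386.8902]
```

The locker fit is good: residuals are within 2 mm in the top view and about 1 px in the side view. Next I'll check reach for the turn and the swing.

```bash
cat >> h.py <<'E'
from scipy.spatial.transform import Rotation as Ro
try:
    _l=np.load("loc.npz");LR,Lt,Lth=_l["R"],_l["t"],float(_l["th"])
except Exception: pass
def loc(x,y,z): return np.append(LR@[x,y]+Lt,z)
def ori(yaw,tilt,flip=0):
    """tool z = (sin tilt,0,-cos tilt) in a frame yawed by yaw from locker frame; tool y along that frame's +-y"""
    z=np.array([np.sin(tilt),0,-np.cos(tilt)]);y=np.array([0,-1.,0])*(-1 if flip else 1);x=np.cross(y,z)
    return Ro.from_euler('z',Lth+yaw)*Ro.from_matrix(np.c_[x,y,z])
def tcp(grasp,rot,back=0): return np.asarray(grasp)-rot.apply([0,0,.003+back])
HX,HY=-.108,.122
def handle(th,z=.14):
    c,s=np.cos(th),np.sin(th);v=np.array([-.0595,-.132]);return loc(HX+c*v[0]+s*v[1],HY-s*v[0]+c*v[1],z)
E
python3 - <<'E'
from h import *
from rig import manip
def ik(p,r):
    try:q=manip.solve_ik(p,r.as_rotvec())
    except Exception as e:q=None
    return None if q is None else np.round(q,2)
for f in(0,1):
    for y in(0,.8,1.57):
        r=ori(y,0,f);print("latch",f,y,ik(tcp(loc(-.0705,-.095,.302),r),r),ik(tcp(loc(-.0705,-.095,.302),r,.1),r))
for T in(.7,.85,1.0):
  for f in(0,1):
    for k in(0,.4,.7):
      r=[ori(-k*th,T,f) for th in(0,.5,1,1.66)]
      print(T,f,k,"pre",ik(tcp(handle(0),r[0],.1),r[0]),*[ik(tcp(handle(th),rr),rr) for th,rr in zip((0,.5,1,1.66),r)],"ret",ik(tcp(handle(1.66),r[3],.1),r[3]))
E
```

```text
latch 0 0 [-0.14  0.35  1.62 -0.    1.18  1.53] [-0.14  0.27  1.5  -0.    1.37  1.53]
latch 0 0.8 [-0.14  0.35  1.62 -0.    1.18  0.73] [-0.14  0.27  1.5  -0.    1.37  0.73]
latch 0 1.57 [-0.14  0.35  1.62  0.    1.18 -0.04] [-0.14  0.27  1.5   0.    1.37 -0.04]
latch 1 0 [-0.14  0.35  1.62 -0.    1.18 -1.61] [-0.14  0.27  1.5   0.    1.37 -1.61]
latch 1 0.8 [-0.14  0.35  1.62 -0.    1.18 -2.41] [-0.14  0.27  1.5  -0.    1.37 -2.41]
latch 1 1.57 None None
0.7 0 0 pre [ 0.12  0.1   2.42  4.24  0.16 -2.5 ] [ 0.08  0.4   2.34  3.52  0.31 -1.8 ] [ 0.26  0.37  2.42  3.78  0.39 -1.9 ] [ 0.5   0.37  2.4   4.15  0.44 -2.06] None ret None
0.7 0 0.4 pre [ 0.12  0.1   2.42  4.24  0.16 -2.5 ] [ 0.08  0.4   2.34  3.52  0.31 -1.8 ] [ 0.36  0.38  2.38  4.26  0.45 -2.11] None [ 0.78  0.52  2.02 -1.    0.87 -2.39] ret [ 0.92  0.39  1.98 -0.83  1.05 -2.5 ]
0.7 0 0.7 pre [ 0.12  0.1   2.42  4.24  0.16 -2.5 ] [ 0.08  0.4   2.34  3.52  0.31 -1.8 ] None [ 0.68  0.46  2.18 -1.11  0.8  -2.31] [ 0.75  0.61  1.83 -0.69  1.15 -2.27] ret [ 0.85  0.53  1.73 -0.61  1.34 -2.32]
0.7 1 0 pre [0.12 0.1  2.42 4.24 0.1
[... 2154 characters left out ...]
 0.56  1.98 -1.04  1.24 -2.19]
1.0 0 0.7 pre None [ 0.11  0.58  2.45  3.37  0.9  -1.6 ] [ 0.56  0.58  2.41  4.24  0.93 -1.73] None [ 0.83  0.74  1.77 -0.84  1.38 -2.12] ret [ 0.95  0.7   1.65 -0.75  1.54 -2.18]
1.0 1 0 pre None [0.11 0.58 2.45 3.37 0.9  1.54] [0.34 0.6  2.53 3.58 0.98 1.56] [0.62 0.59 2.49 3.88 0.96 1.52] [0.79 0.58 2.33 4.16 0.87 1.34] ret None
1.0 1 0.4 pre None [0.11 0.58 2.45 3.37 0.9  1.54] [0.49 0.58 2.47 3.97 0.94 1.49] None [ 0.9   0.65  2.02 -1.22  1.11  1.04] ret [ 1.06  0.56  1.98 -1.04  1.24  0.95]
1.0 1 0.7 pre None [0.11 0.58 2.45 3.37 0.9  1.54] [0.56 0.58 2.41 4.24 0.93 1.41] None [ 0.83  0.74  1.77 -0.84  1.38  1.02] ret [ 0.95  0.7   1.65 -0.75  1.54  0.96]
```

```bash
python3 - <<'E'
from h import *
from rig import manip
g=lambda z:loc(-.0705,-.095,z)
r=ori(0,0,0);rv=r.as_rotvec()
p=manip.get_position();manip.servo_line([p[0],p[1],.42],rate=.25)
manip.move_to(tcp(g(.38),r),rv)
manip.command_gripper(.06)
print(manip.get_time(),manip.get_contact_force())
manip.servo_line(tcp(g(.302),r),rv,rate=.1)
print(manip.get_position(),manip.get_contact_force())
manip.command_gripper(.0,f_grip=30)
print("w",manip.get_width(),manip.get_grip_force(),manip.get_contact_force(),manip.get_torque(),manip.get_time())
for n in("side","top"):
    c=manip.camera(n);cv2.imwrite(f"pics/{n}1.png",c["image"][:,:,::-1])
a=cv2.imread("pics/side1.png")[100:220,180:300];b=cv2.imread("pics/top1.png")[95:215,250:370]
cv2.imwrite("pics/z3.png",cv2.resize(np.hstack([a,b]),(800,400),interpolation=cv2.INTER_CUBIC))
E
```

```text
4.175 [-0.4096  0.0812  0.3977]
[ 0.606  -0.0726  0.3057] [-0.0165  0.689   0.8608]
w 0.00922562119309963 32.419554591178894 [0.4113 5.593  2.6125] [ 0.7377 -0.0167  0.0226] 5.6083
```

View pics/z3.png

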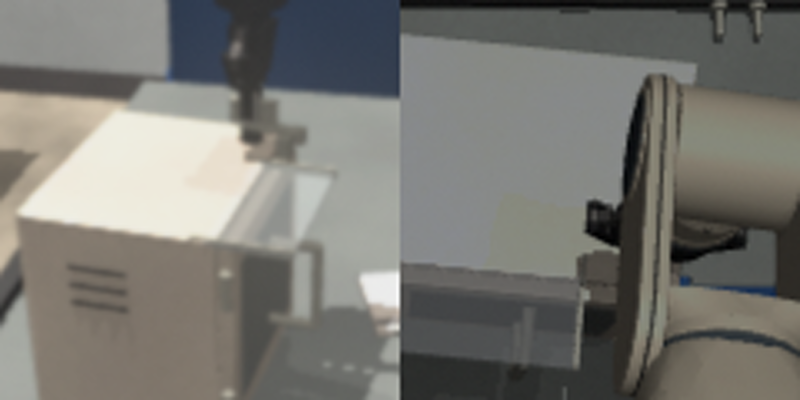

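The grasp holds: width is 9.2 mm on the 10 mm blade, and the finger sits mid-blade at crop pixel (250,130). The side force is only 5.6 N, so I'll turn it.

```bash
python3 - <<'E'
from h import *
from rig import manip
q=np.array(manip.get_joint_positions());q0=q[5]
for a in(.4,.8,1.2,1.56):
    q[5]=q0-a;manip.set_joints(q)
    print(a,manip.get_position(),manip.get_contact_force(),manip.get_torque()[2],manip.get_width())
manip.command_gripper(.05)
print(manip.get_contact_force())
p=manip.get_position();manip.servo_line([p[0],p[1],.42],rate=.2)
print(manip.get_time())
r=ori(-.05,.9,0)
c=manip.camera("side");cv2.imwrite("pics/side2.png",cv2.resize(c["image"][100:250,180:300,::-1],(480,600),interpolation=cv2.INTER_CUBIC))
def ik(p,r):
    q=manip.solve_ik(p,r.as_rotvec());return None if q is None else np.round(q,2)
for T in(.85,.95,1.05):
  for y in(-.2,-.1,0):
    for z in(.13,):
      r=ori(y,T,1)
      print(T,y,z,"pre",ik(tcp(handle(0,z),r,.07),r),ik(tcp(handle(0,z+.1),r,.07),r),"path",[(lambda q:None if q is None else q[3:].tolist())(ik(tcp(handle(t,z),r),r)) for t in np.arange(0,1.68,.33)],"up",ik(tcp(handle(1.66,z+.15),r,.0),r))
E
```

```text
0.4 [ 0.6058 -0.0716  0.3055] [-0.3163  4.9419  1.2156] 0.13518165107578464 0.009354018032000304
0.8 [ 0.6058 -0.0714  0.3055] [0.0679 4.7461 1.655 ] 0.05443714639637088 0.009339670109781638
1.2 [ 0.6057 -0.0712  0.3055] [-1.398   5.2769  2.4156] 0.060453394669902814 0.009393714163957775
1.56 [ 0.6055 -0.0711  0.3055] [-1.4357  6.5385  1.7443] 0.1086477018451287 0.009600798856773646
[ 0.065   0.6572 -0.7066]
8.7333
0.85 -0.2 0.13 pre [0.31 0.34 2.45 4.03 0.59 1.2 ] None path [[3.82, 0.63, 1.35], [3.93, 0.69, 1.36], [4.11, 0.72, 1.34], [4.3, 0.73, 1.27], None, None] up [ 0.8   0.19  2.16 -1.25  0.78  0.47]
0.85 -0.1 0.13 pre [0.23 0.33 2.48 3.77 0.56 1.31] None path [[3.61, 0.62, 1.42], [3.73, 0.68, 1.43], [3.91, 0.71, 1.4], [4.11, 0.71, 1.34], [4.3, 0.71, 1.24], [4.43, 0.7, 1.12]] up None
0.85 0 0.13 pre [0.14 0.32 2.5  3.48 0.54 1.43] [ 0.14 -0.01  2.43  4.17  0.2   0.71] path [[3.39, 0.62, 1.49], [3.52, 0.68, 1.48], [3.7, 0.71, 1.46], [3.91, 0.71, 1.4], [4.11, 0.69, 1.3], [4.25, 0.67, 1.19]] up None
0.95 -0.2 0.13 pre [0.36 0.43 2.49 3.92 0.78 1.38] [0.36 0.08 2.44 4.36 0.56 0.83] 
[... 450 characters left out ...]
, 1.54], [3.67, 0.91, 1.55], [3.87, 0.89, 1.51], [4.04, 0.85, 1.42], [4.17, 0.81, 1.32]] up None
1.05 -0.2 0.13 pre [0.41 0.54 2.52 3.88 0.99 1.51] [0.41 0.16 2.49 4.16 0.72 1.08] path [[3.74, 0.99, 1.53], [3.86, 1.04, 1.56], [4.03, 1.04, 1.56], [4.21, 1.02, 1.51], [4.36, 0.99, 1.41], None] up None
1.05 -0.1 0.13 pre [0.3  0.55 2.56 3.65 1.02 1.55] [0.3  0.13 2.52 3.9  0.65 1.19] path [[3.55, 1.02, 1.55], [3.67, 1.07, 1.59], [3.85, 1.08, 1.6], [4.04, 1.04, 1.56], [4.19, 1.0, 1.47], [4.29, 0.96, 1.36]] up None
1.05 0 0.13 pre None [0.18 0.12 2.55 3.57 0.6  1.35] path [[3.36, 1.03, 1.57], [3.48, 1.11, 1.59], [3.66, 1.12, 1.62], [3.86, 1.08, 1.6], [4.02, 1.01, 1.52], [4.12, 0.96, 1.42]] up None
```

View pics/side2.png

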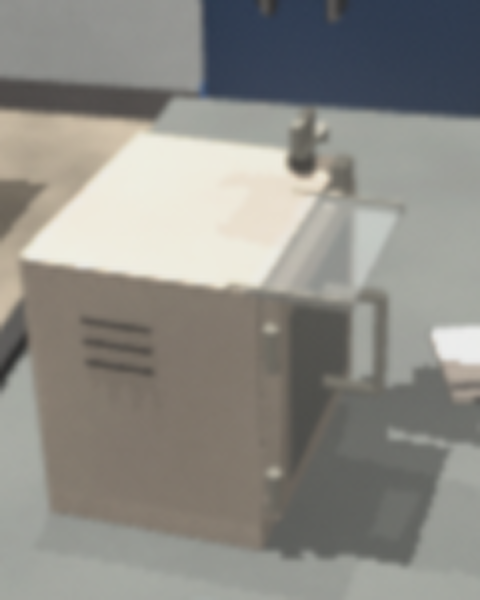

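The turnbutton is free: the blade is seen end-on at (303,145) and the nose no longer sits over the tab. The tool is clear above it. Now I'll choose the wrist branch, pre-grasp and retreat for the handle.

```bash
echo 'Lt=Lt+[0,.002]' >> h.py; python3 - <<'E'
from h import *
from rig import manip
def ik(p,r):
    q=manip.solve_ik(p,r.as_rotvec());return None if q is None else np.round(q,2).tolist()
print("A retreat")
for T in(.95,1.05):
  for y in(-.1,0,.1):
    r=ori(y,T,1)
    print(T,y,{(b,u):(lambda q:None if q is None else q[3])(ik(tcp(handle(1.62,.13+u),r,b),r)) for b in(0,.03,.06,.09) for u in(0,.06,.12)})
print("B")
for T in(.7,.85,1.):
  for y in(-.8,-1.,-1.2,-1.4):
    r=ori(y,T,1)
    print(T,y,[(lambda q:None if q is None else q[3])(ik(tcp(handle(t,.125),r,b),r)) for t,b in((0,.08),(0,0),(.3,0),(.6,0),(.9,0),(1.2,0),(1.62,0),(1.62,.08))])
E
```

```text
A retreat
0.95 -0.1 {(0, 0): 4.34, (0, 0.06): None, (0, 0.12): None, (0.03, 0): 4.43, (0.03, 0.06): None, (0.03, 0.12): None, (0.06, 0): None, (0.06, 0.06): None, (0.06, 0.12): None, (0.09, 0): None, (0.09, 0.06): None, (0.09, 0.12): None}
0.95 0 {(0, 0): 4.17, (0, 0.06): 4.33, (0, 0.12): None, (0.03, 0): 4.25, (0.03, 0.06): 4.43, (0.03, 0.12): None, (0.06, 0): 4.34, (0.06, 0.06): None, (0.06, 0.12): None, (0.09, 0): 4.45, (0.09, 0.06): None, (0.09, 0.12): None}
0.95 0.1 {(0, 0): 3.98, (0, 0.06): 4.14, (0, 0.12): 4.37, (0.03, 0): 4.05, (0.03, 0.06): 4.24, (0.03, 0.12): None, (0.06, 0): 4.14, (0.06, 0.06): 4.35, (0.06, 0.12): None, (0.09, 0): 4.24, (0.09, 0.06): None, (0.09, 0.12): None}
1.05 -0.1 {(0, 0): 4.29, (0, 0.06): 4.41, (0, 0.12): None, (0.03, 0): 4.37, (0.03, 0.06): None, (0.03, 0.12): None, (0.06, 0): None, (0.06, 0.06): None, (0.06, 0.12): None, (0.09, 0): None, (0.09, 0.06): None, (0.09, 0.12): None}
1.05 0 {(0, 0): 4.12, (0, 0.06): 4.24, (0, 0.12): 4.39, (0.03, 0): 4.19, (0.03, 0.06): 4.32, (0.03, 0.12): None, (0.06, 0): 4.28, (0.06, 0.06): 4.42, (0.06, 0.12): None, (0.0
[... 363 characters left out ...]
, -1.08, -1.05, -0.99, -0.92, -0.86, -0.79, -0.7]
0.7 -1.2 [-0.81, -0.93, -0.9, -0.85, -0.79, -0.73, -0.68, -0.61]
0.7 -1.4 [-0.7, -0.8, -0.77, -0.72, -0.67, -0.62, -0.58, -0.52]
0.85 -0.8 [-1.23, None, None, -1.29, -1.19, -1.11, -1.03, -0.9]
0.85 -1.0 [-1.05, -1.21, -1.16, -1.09, -1.01, -0.94, -0.88, -0.78]
0.85 -1.2 [-0.91, -1.03, -0.99, -0.93, -0.86, -0.8, -0.75, -0.68]
0.85 -1.4 [-0.79, -0.89, -0.85, -0.79, -0.73, -0.68, -0.64, -0.58]
1.0 -0.8 [None, None, None, None, -1.26, -1.18, -1.11, -0.98]
1.0 -1.0 [-1.14, -1.3, -1.24, -1.16, -1.07, -1.01, -0.95, -0.85]
1.0 -1.2 [-0.98, -1.11, -1.06, -0.99, -0.92, -0.86, -0.82, -0.74]
1.0 -1.4 [-0.86, -0.96, -0.91, -0.85, -0.78, -0.73, -0.7, -0.64]
```

```bash
python3 - <<'E'
from h import *
from rig import manip
r=ori(-1.05,.93,1);rv=r.as_rotvec();z=.13
way=[tcp(handle(0,z),r,b) for b in(.2,.1,0)]
for w in way:
    q=manip.solve_ik(w,rv);print(w,None if q is None else np.round(q,2))
rd=manip.get_ee_rot()
manip.command_gripper(.045)
manip.servo_line([.40,.02,.44],rate=.25)
manip.move_to(way[0],rv)
print(manip.get_time(),manip.get_position(),manip.get_contact_force())
manip.servo_line(way[1],rv,rate=.15)
print(manip.get_time(),manip.get_position(),manip.get_contact_force())
c=manip.camera("side");cv2.imwrite("pics/side3.png",cv2.resize(c["image"][60:260,170:430,::-1],(780,600),interpolation=cv2.INTER_CUBIC))
E
```

```text
[0.4501 0.1717 0.2514] [ 0.79  0.44  1.94 -0.88  1.33  0.84]
[0.4831 0.0986 0.1916] [ 0.63  0.52  2.01 -1.02  1.16  0.92]
[0.5162 0.0256 0.1318] [ 0.47  0.63  2.04 -1.21  1.03  1.02]
11.0333 [0.4506 0.1713 0.2514] [ 0.1607 -1.0899  1.0875]
11.85 [0.4835 0.0986 0.1922] [0.1983 0.2044 0.0148]
```

View pics/side3.png

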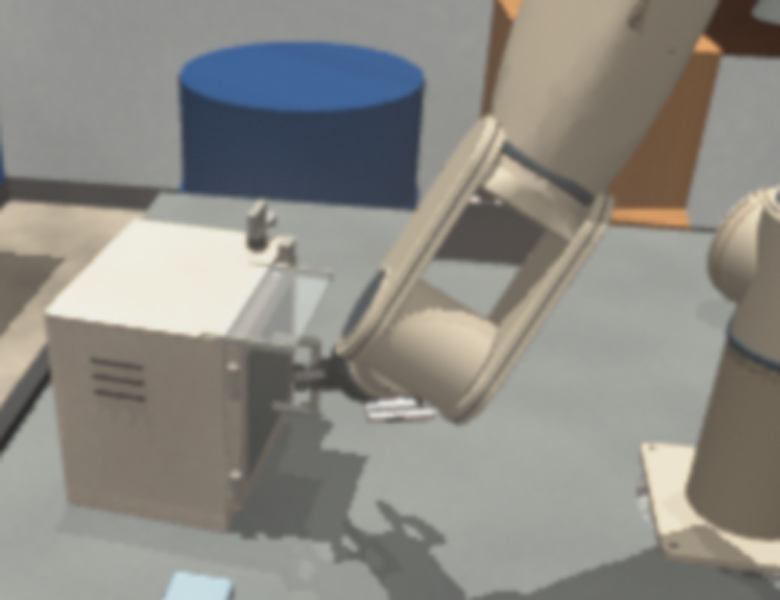

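The gripper is at (320,373), below and clear of the hood, lined up with the bar at (313,360). I'll move in and close.

```bash
python3 - <<'E'
from h import *
from rig import manip
r=ori(-1.05,.93,1);rv=r.as_rotvec();z=.13
manip.servo_line(tcp(handle(0,z),r,.04),rv,rate=.1)
print(manip.get_position(),manip.get_contact_force())
manip.servo_line(tcp(handle(0,z),r),rv,rate=.08)
print(manip.get_position(),manip.get_contact_force())
if np.linalg.norm(manip.get_contact_force())<10:
    manip.command_gripper(0,f_grip=50)
    print("w",manip.get_width(),manip.get_grip_force(),manip.get_contact_force())
    if manip.get_width()>.008:
        for t in(.04,.1):
            manip.servo_line(tcp(handle(t,z),r),rv,rate=.05)
            print(t,manip.get_position(),manip.get_contact_force(),manip.get_width())
c=manip.camera("side");cv2.imwrite("pics/side4.png",cv2.resize(c["image"][120:240,180:300,::-1],(600,600),interpolation=cv2.INTER_CUBIC))
print(manip.get_time())
E
```

```text
[0.503  0.0549 0.1557] [-0.5471  0.3367  0.7538]
[0.5161 0.0252 0.1316] [ 0.2064  0.5224 -0.2581]
w 0.010440997464846894 48.82881045341492 [-5.2903  2.4875  3.8842]
0.04 [0.5109 0.0283 0.1321] [-0.9806 -3.2537  2.3517] 0.01055757832836389
0.1 [0.5038 0.0332 0.132 ] [-1.3393 -3.6011  3.3699] 0.010095416750661631
14.35
```

View pics/side4.png

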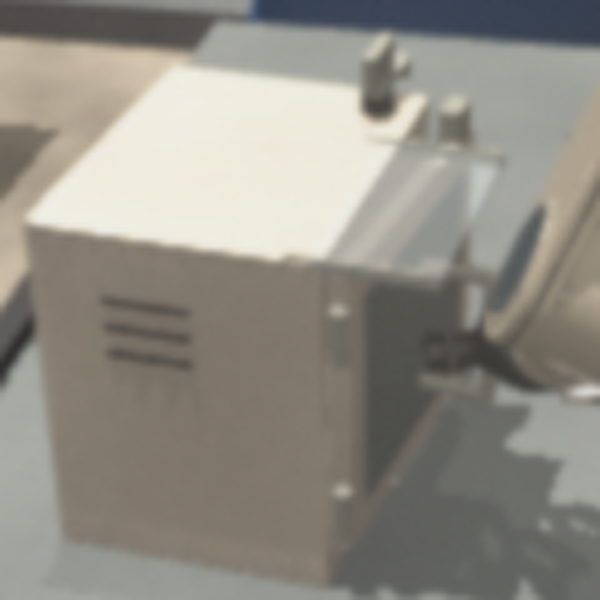

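The bar is held (width 10.4 mm on the 12 mm bar). The tab at (455,120) has already moved out in front of the freed turnbutton, so the door is opening with little force. I'll swing it on along the arc.

```bash
python3 - <<'E'
from h import *
from rig import manip
r=ori(-1.05,.93,1);rv=r.as_rotvec();z=.13
for t in np.r_[np.arange(.25,1.6,.17),1.66]:
    manip.servo_line(tcp(handle(t,z),r),rv,rate=.08)
    f=manip.get_contact_force();print(round(t,2),f,manip.get_width())
    if np.linalg.norm(f)>40 or manip.get_width()<.007: print("STOP");break
c=manip.camera("side");cv2.imwrite("pics/side5.png",cv2.resize(c["image"][100:250,180:380,::-1],(800,600),interpolation=cv2.INTER_CUBIC))
print(manip.get_time())
for b,u in((.04,0),(.1,0),(.18,.0)):
    q=manip.solve_ik(tcp(handle(1.66,z+u),r,b),rv);print(b,u,None if q is None else np.round(q,2))
E
```

```text
0.25 [-1.7656 -4.5774  4.4032] 0.0104812417681519
0.42 [-3.0488 -3.238   4.8816] 0.010135951761965606
0.59 [-4.37   -3.9124  6.7792] 0.010463780641673309
0.76 [-6.7739 -3.4054  7.4226] 0.01026483368528028
0.93 [-10.4536  -2.9852   9.6476] 0.010711554908587098
1.1 [-18.796    0.8925  12.4507] 0.009770029925963717
1.27 [-28.9388   4.0989  17.7281] 0.009912814907236717
1.44 [-40.6307  14.2759  20.2745] 0.009984503176704523
STOP
18.0333
0.04 0 [ 0.89  0.68  1.8  -0.83  1.32  0.96]
0.1 0 [ 0.96  0.64  1.74 -0.77  1.42  0.93]
0.18 0.0 [ 1.04  0.61  1.64 -0.71  1.55  0.89]
```

View pics/side5.png

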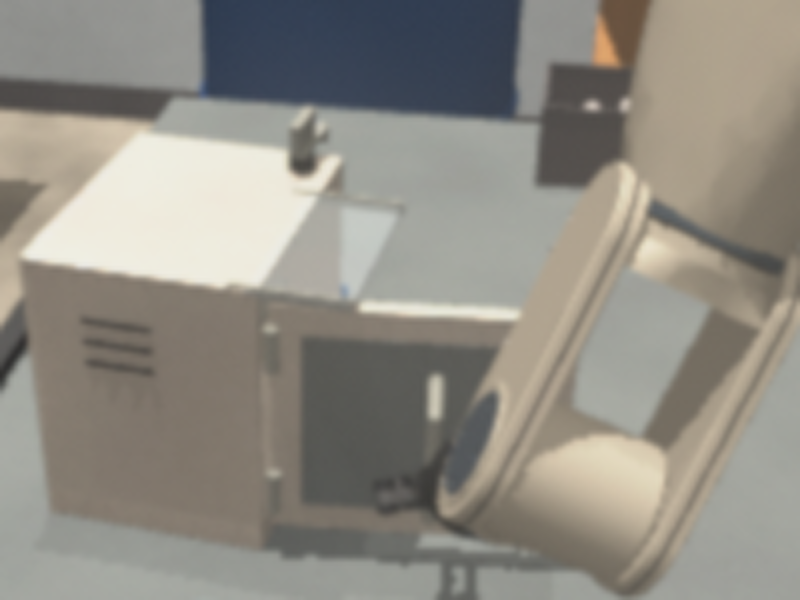

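The door stands nearly square already. It pulls the tool towards −x, meaning my arc is a few mm too tight, so I'll relax that offset by the measured force and finish the swing.

```bash
python3 - <<'E'
from h import *
from rig import manip
r=ori(-1.05,.93,1);rv=r.as_rotvec();z=.13
o=np.zeros(3)
def go(t): 
    manip.servo_line(tcp(handle(t,z),r)+o,rv,rate=.06);f=manip.get_contact_force();print(round(t,2),o,f,manip.get_width());return f
o[0]=-.004;f=go(1.44)
if f[0]<-10: o[0]-=.004*min(1,-f[0]/max(5,-(-40.6-f[0])));o[2]+=.002;f=go(1.44)
for t in(1.52,1.6,1.66):
    f=go(t)
    if np.linalg.norm(f)>45:break
    if f[0]<-20:o[0]-=.003
print(manip.get_time())
c=manip.camera("top");cv2.imwrite("pics/top6.png",cv2.resize(c["image"][90:290,130:390,::-1],(780,600),interpolation=cv2.INTER_CUBIC))
E
```

```text
1.44 [-0.004  0.     0.   ] [-18.092    6.8742   9.3585] 0.010123612255872971
1.44 [-0.0072  0.      0.002 ] [  8.3504  -2.8371 -13.7232] 0.009670607150105613
1.52 [-0.0072  0.      0.002 ] [  7.0974  -2.3688 -20.223 ] 0.010156322580107157
1.6 [-0.0072  0.      0.002 ] [  1.3987  -1.4903 -26.6455] 0.009881527408171782
1.66 [-0.0072  0.      0.002 ] [ -4.0498   3.0895 -24.5811] 0.009604000113901653
19.5083
```

View pics/top6.png

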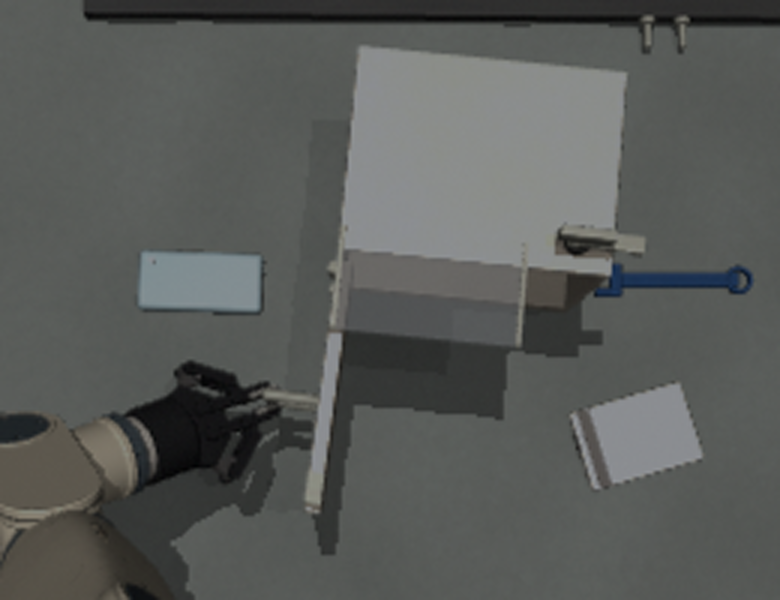

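The door stands just past square (edge running from (335,335) to (313,510)). The turnbutton arm lies parallel to the front at (610,240), and the bystanders are in place. I'll release and back off along the tool axis.

```bash
python3 - <<'E'
from h import *
from rig import manip
p0=manip.get_position();r=Ro.from_rotvec(manip.get_ee_rot());rv=ori(-1.05,.93,1).as_rotvec();a=ori(-1.05,.93,1).apply([0,0,1])
o=tcp(handle(1.66,.13),ori(-1.05,.93,1))+[-.0072,0,0]
manip.servo_line(o,rv,rate=.05)
manip.command_gripper(.04);print(manip.get_contact_force())
manip.servo_line(o-.06*a,rv,rate=.08);print(manip.get_contact_force())
manip.servo_line(o-.16*a,rv,rate=.15);manip.hold(.5)
print(manip.get_position(),manip.get_contact_force(),manip.get_joint_vel(),manip.get_time())
c=manip.camera("top");cv2.imwrite("pics/top7.png",cv2.resize(c["image"][90:290,130:390,::-1],(780,600),interpolation=cv2.INTER_CUBIC))
E
```

```text
[-0.1647 -0.53   -0.1403]
[-0.9457  0.2252 -0.8233]
[0.4093 0.3508 0.2274] [0.0065 0.1596 0.4395] [ 0.0031 -0.0005 -0.0025  0.0006 -0.001   0.0007] 22.425
```

View pics/top7.png

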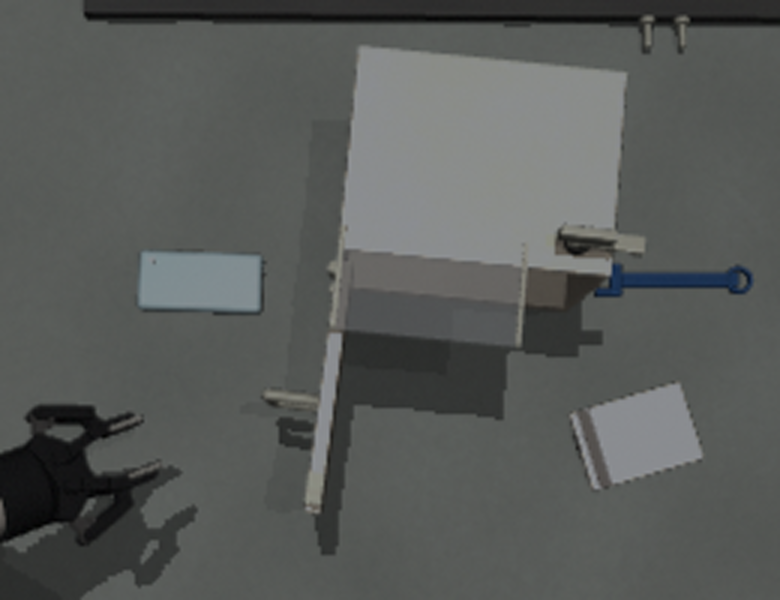

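The door stayed open past square at (325,420), and the gripper is well clear at (100,470). The turnbutton is still turned away and the bystanders haven't moved. Handing in.

```bash
python3 -c "
from rig import manip
print(manip.sign_off())"
```

```text
the job is handed in; nothing more can be done
None
```

I turned the turnbutton a quarter turn, swung the door by its handle to just past square and left it standing, and handed the job in at about 22 s with the arm clear and the bystanders unmoved in the pictures; sign-off returned no verdict.

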